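# Set out the seal-carving place

## Robot

A 6-joint arm with a two-finger parallel gripper is mounted at the origin on the work surface. World frame = base frame: x ahead of the robot, y to its left, z up, the work surface at z = 0. Lengths are in m, angles in degrees, forces in N, time in s.
With the tool pointing down it reaches from about 0.3 to 0.95 m from the base axis. Payload 3.1 kg.
Tool frame: the origin (TCP) lies at the very end of the fingers, on their centre line; the grasp point (between the pads) lies 19 mm behind it (bot.pinch_z is the distance from the TCP to the grasp point, in m); z points along the fingers, y is the line along which they close (so a half turn about z gives the same grasp; the last joint's range is limited). The gripper opens to 85 mm and grips with 20 to 120 N. Pads are 22 mm wide; open, the fingers measure 114 mm over their backs; the gripper's body (76 mm by 85 mm) begins 54 mm behind the grasp point. The pads swing forward as they close: fully open they stand 13 mm farther back than shut.
Start: joints at [65.162, 17.653, 93.61, -0, 68.738, -3.994], TCP at [0.222, 0.584, 0.231] pointing down, gripper open.
Joint ranges: [-175.34, 175.34], [-45.06, 112.39], [2.9, 150.54], [-68.45, 248.45], [3.09, 151.38], [-168.51, 168.51]. Speed limits (degrees/s): [159.86, 159.86, 180, 180, 180, 180].

## Interface

Orientations are given as a 3x3 rotation matrix whose columns are the frame's x, y, z axes.
In Python, from cell import bot gives the robot as it stands. The module is installed in compiled form; this text tells all that it offers. Calls block until the motion is done:
- bot.reach(position, orientation): joint-space move of the TCP to a pose.
- bot.line_to(position, ori=None, vel=0.15, until_force=None): straight line of the TCP; ori=None keeps the orientation; vel is the mean speed in m/s. With until_force (N) it stops when the force on the tool has changed by that much, and returns True; else False.
- bot.goto_joints(angles): joint-space move.
- bot.command_gripper(opening, force=None): opening from 0.0 (shut) to 1.0 (fully open); force is the grip in N (None keeps the last); returns when the fingers have stopped.
- bot.pause(seconds).
- bot.ik(position, orientation): joint angles nearest the present ones, or None.
- bot.camera(name): name is "scene" or "top" or "wrist"; returns a dict with "img" (384x512x3 uint8, blue, green, red), "fx", "fy", "cx", "cy" (pixels), "eye" and "attitude" of the camera in the world; the wrist camera has in their place "T_tool_cam" (4x4, takes a point from camera to tool coordinates, whose origin is the TCP and whose axes are the flange's). Camera axes: x right, y down, z forward; pixel columns grow to the right and rows downward; lengths in m; the calibration is good to about 2 mm. A picture is of the moment at which its call begins: read the wrist's pose just before it. There is no depth.
A pose or a line that the arm cannot do raises bot.PlanningError and nothing moves.
- bot.hand_in(): hands the job in; it is judged then, once.
Readings, each from a call of its own:
- bot.current_time(): time.
- bot.current_qpos(): joint angles.
- bot.current_qd(): joint speeds.
- bot.current_joint_efforts(): joint torques, N m.
- bot.current_tcp_pos(): TCP position.
- bot.current_eef_rot(): TCP orientation.
- bot.current_ft_force(): force on the tool from outside, world axes, zero at the start.
- bot.current_wrist_torque(): the same for the moment, N m.
- bot.current_gripper_width(): opening from 0.0 (shut) to 1.0 (fully open).
- bot.current_gripper_force(): force on a finger pad.
Only numpy, scipy, OpenCV 4.12 (cv2) and the standard library are available. Lean on these libraries where they do the work, as an engineer would, in place of code of your own. Each camera call takes 0.05 s, during which the arm holds its last target. There are 200 camera calls.

## Task

Set out the seal-carving place: stand the stone upright in the carving bed, in the middle between the two jaws and square to them. Lay the carved wooden block, carved side up, flat on the middle of the slate with its long side along the wooden stop strip, and stand the steel weight upright on the middle of the block to keep it flat. Put the tin, lid up, on the bench to the left of the slate, half-way along its left edge with about 20 mm clear (left as you face the slate with its stop strip on the far side), and do not shift the jar, cup, brush or stepped wood.

Things in the scene. Friction and masses are not known exactly. Their poses are not given: they have to be found in the camera images.
- stone_c (a point): Seal stone: plain upright square prism of pale marble, 30 x 30 mm and 64 mm tall, about 150 g, loose. Point at its centre, half-way up (32 mm above its foot); z up along its length, x and y square to its sides.
- block_c (a point): Printing block: flat loose block of pale wood with dark carved lines on top, 44 mm (its x) by 76 mm (its y, the long side), 24 mm thick, about 60 g. Point at its centre, 12 mm above its underside; z up.
- weight_c (a point): Press weight: loose upright steel cylinder, 40 mm diameter up to 36 mm high, with a small round knob (18 mm diameter) on top, 50 mm tall in all, about 360 g. Point on its axis 25 mm above its foot; z up.
- tin_c (a point): Ink tin: closed flat round loose tin of bare metal, 64 mm diameter, 30 mm tall, about 120 g. Point at its centre, 15 mm above its foot; z up. There is only one.
- slab: Slate: fixed dark slab, 120 mm (x) by 140 mm (y), 10 mm thick, with a pale wooden stop strip outside its far (+x) edge, 12 mm thick, 140 mm long, its top 22 mm above the bench. Origin: middle of the slab's underside, on the bench; x towards the strip, y left, z up. The block belongs at the middle of the slab without the strip; the tin's centre at x 0, y 122 mm in this frame.
- bed: Carving bed: fixed low dark wooden frame; base 110 mm (x) by 150 mm (y), 8 mm thick, and on it two fixed jaws, faces at y -30 and +30 mm, 80 mm long in x, tops 32 mm above the bench; open towards -x and +x. A brass screw knob reaches y 96 mm. Origin: underside of the base, on the bench, midway between the jaw faces; z up. The stone stands on the base (8 mm up) at x 0, y 0.
- jar_c (a point): Small closed jar, 36 mm diameter, 60 mm tall, loose; leave it. Point at its centre, 30 mm up.
- cup_c (a point): White cup, 70 mm rim diameter, 75 mm tall, loose; leave it. Point on its axis, 37 mm up.
- wedge_c (a point): Stepped offcut of wood, 50 x 60 mm, 30 mm high with a 55 mm high step along its +y side, loose; leave it. Point at the middle of its footprint, 15 mm up.
- brush_grip (a point): Brush lying on the bench beyond the slate and the bed, loose; leave it. Point at the middle of its handle; x along the brush from handle to tip.
Mind the look-alikes: they are no part of the job. Of the things that look like the part that bears block_c, the smaller one is meant. What is shaped like the part that bears stone_c but yellow is not meant.

How it is judged (in metres and radians):
At the end, for the whole second after the job is handed in: Stone upright in the bed, within 12 mm in x, y of midway, 0.2 rad of square; block carved side up within 12 mm of the slate's middle, 0.17 rad of the strip; weight upright on it, within 10 mm; tin lid up, 7 to 33 mm left of the slate, within 15 mm of its mid line; all at rest, released (x of stone_c in the frame of bed between -0.012 and 0.012 m and y of stone_c in the frame of bed between -0.012 and 0.012 m and z of stone_c in the frame of bed between 0.036 and 0.044 m and angle between each of stone_c, block_c, weight_c, tin_c's own z axis and vertical below 0.1 rad and (angle between the x axis of stone_c and the x axis of bed, either way round below 0.2 rad or angle between the x axis of stone_c and the y axis of bed, either way round below 0.2 rad) and x of block_c in the frame of slab between -0.012 and 0.012 m and y of block_c in the frame of slab between -0.012 and 0.012 m and z of block_c in the frame of slab between 0.018 and 0.026 m and angle between the y axis of block_c and the y axis of slab, either way round below 0.17 rad and horizontal distance between weight_c and block_c below 0.01 m and z of weight_c in the frame of slab between 0.055 and 0.063 m and x of tin_c in the frame of slab between -0.015 and 0.015 m and y of tin_c in the frame of slab between 0.109 and 0.135 m and z of tin_c in the frame of slab between 0.011 and 0.019 m and linear speed of each of stone, block, weight, tin below 0.02 m/s); the robot touches nothing.
It fails at once if the jar is shifted by more than 20 mm (distance of jar_c from where it was at the start of the episode above 0.02 m).
It fails at once if the cup is shifted by more than 20 mm (distance of cup_c from where it was at the start of the episode above 0.02 m).
It fails at once if the stepped wood is shifted by more than 20 mm (distance of wedge_c from where it was at the start of the episode above 0.02 m).
It fails at once if the brush is shifted by more than 20 mm (distance of brush_grip from where it was at the start of the episode above 0.02 m).
It also fails if it takes over 141 s, if anything falls off the work surface, if the arm or the gripper's body presses on something with over 40 N, if the wrist force passes 120 N, or if a joint passes its speed limit or range.

## Working session

There is one attempt and no reset: what is moved stays moved. The work goes in short steps, each a Python script; the robot and the scene stay as the last script left them, time stands still between calls to the robot, and variables do not carry over. Pictures are saved under pics/ and viewed, at most 14 in all, crops included, and the job is handed in when it is done.

```bash
mkdir -p pics
python3 - <<'E'
from cell import bot
import cv2,numpy as np
for n in("top","scene"):
    c=bot.camera(n); cv2.imwrite(f"pics/{n}0.png",cv2.resize(c["img"],(800,600),interpolation=cv2.INTER_CUBIC)); cv2.imwrite(f"pics/{n}0_raw.png",c["img"])
    print(n,c["fx"],c["fy"],c["cx"],c["cy"],c["eye"],np.round(c["attitude"],4).tolist())
print(bot.current_time(),bot.camera("wrist")["T_tool_cam"])
E
```

```text
top 469.8660446492891 469.8660446492891 259.14171473548134 192.44055814374758 [ 0.24750624 -0.00666672  1.54008217] [[-0.0076, -0.9802, 0.198], [-1.0, 0.0075, -0.0016], [0.0001, -0.198, -0.9802]]
scene 430.7009767757517 430.7009767757517 248.67486010432438 190.1340091052526 [0.87262556 0.57805244 0.9328375 ] [[-0.8822, 0.3754, -0.2843], [0.4709, 0.7114, -0.5217], [0.0064, -0.5941, -0.8044]]
0.1 [[ 3.07663903e-04 -9.50017621e-01 -3.12196131e-01  8.07279161e-02]
 [ 9.99999862e-01  4.25090613e-04 -3.08074645e-04  1.87227767e-04]
 [ 4.25387986e-04 -3.12195993e-01  9.50017621e-01 -1.42746084e-01]
 [ 0.00000000e+00  0.00000000e+00  0.00000000e+00  1.00000000e+00]]
```

View pics/top0.png

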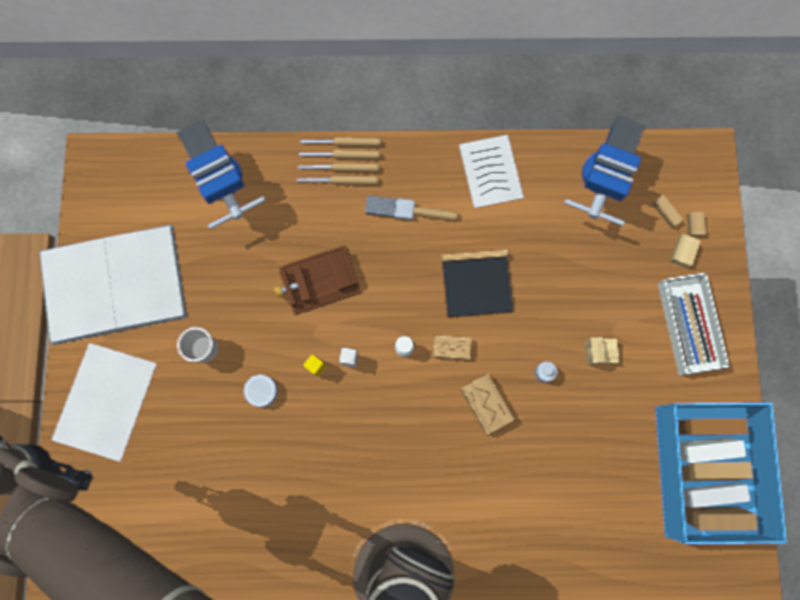

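View pics/scene0.png

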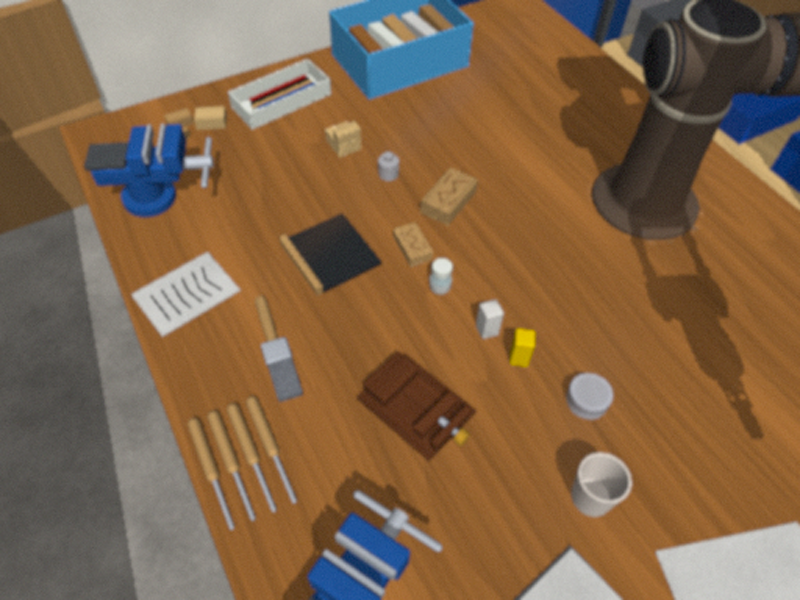

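The top view (800-px scale) shows the slate at (477,285) with its strip on the far side, the bed at (320,278) and the white stone at (348,356), with the yellow decoy at (313,365). The small block is at (453,347), with the larger look-alike at (489,404). The weight is at (547,371), the tin at (260,390), the jar at (404,346), the cup at (197,345), the stepped wood at (604,351) and the brush at (410,209). Next I'll take closer wrist views.

```bash
cat > h.py <<'E'
from cell import bot
import cv2,numpy as np,json
def ray(cam,uv,z):
    K=cam["K"];d=np.array(cam["R"])@np.array([(uv[0]-K[2])/K[0],(uv[1]-K[3])/K[1],1]);e=np.array(cam["e"])
    return e+d*(z-e[2])/d[2]
def proj(cam,p):
    K=cam["K"];q=np.array(cam["R"]).T@(np.array(p)-cam["e"]);return [K[0]*q[0]/q[2]+K[2],K[1]*q[1]/q[2]+K[3]]
def snap(n,tag):
    if n=="wrist": p,R=np.array(bot.current_tcp_pos()),np.array(bot.current_eef_rot())
    c=bot.camera(n)
    if n=="wrist": T=c["T_tool_cam"];e,A=p+R@T[:3,3],R@T[:3,:3]
    else: e,A=c["eye"],c["attitude"]
    cam=dict(K=[c["fx"],c["fy"],c["cx"],c["cy"]],R=np.array(A).tolist(),e=np.array(e).tolist())
    cv2.imwrite(f"pics/{tag}.png",cv2.resize(c["img"],None,fx=1.5625,fy=1.5625,interpolation=cv2.INTER_CUBIC));json.dump(cam,open(f"pics/{tag}.json","w"))
    cv2.imwrite(f"pics/{tag}_raw.png",c["img"])
    return cam
def load(t): return json.load(open(f"pics/{t}.json"))
S=1.5625
def down(a): # tool y axis at angle a (deg) from world y ; a=0 -> x fwd... tool z down
    a=np.radians(a);x=np.array([np.cos(a),np.sin(a),0]);z=np.array([0,0,-1.]);return np.column_stack([x,np.cross(z,x),z])
E
python3 - <<'E'
from h import *
c=snap("top","top1")
for n,u,z in [("slab",(477,285),.01),("bed",(320,278),.03),("stone",(348,356),.064),("yellow",(313,365),.06),("block",(453,347),.024),("weight",(547,371),.05),("tin",(260,390),.03),("jar",(404,346),.06),("cup",(197,345),.075),("wedge",(604,351),.05)]:
    print(n,ray(c,np.array(u)/S,z).round(3))
R=np.array(bot.current_eef_rot());print(R.round(3))
for a in(0,180):
    for p in [(0.4,-.06,.45),(0.4,.2,.45),(.42,-.2,.4)]:
        q=bot.ik(p,down(a));print(a,p,q)
E
```

```text
slab [ 0.59  -0.163  0.01 ]
bed [0.603 0.17  0.03 ]
stone [0.432 0.107 0.064]
yellow [0.415 0.178 0.06 ]
block [ 0.455 -0.108  0.024]
weight [ 0.401 -0.297  0.05 ]
tin [0.368 0.289 0.03 ]
jar [ 0.453 -0.007  0.06 ]
cup [0.456 0.41  0.075]
wedge [ 0.441 -0.415  0.05 ]
[[-0.935  0.356 -0.001]
 [ 0.356  0.935 -0.001]
 [ 0.    -0.001 -1.   ]]
0 (0.4, -0.06, 0.45) [-1.47046858e+01 -1.50982210e+01  1.02464547e+02 -2.54444375e-14
  9.26336744e+01  7.52953142e+01]
0 (0.4, 0.2, 0.45) [ 2.09831248e+01 -9.82592143e+00  9.82310704e+01 -2.54444375e-14
  9.15948510e+01  1.10983125e+02]
0 (0.42, -0.2, 0.4) [-3.08289443e+01 -7.05966594e+00  1.01291003e+02 -2.54444375e-14
  8.57686630e+01  5.91710557e+01]
180 (0.4, -0.06, 0.45) [-1.47046858e+01 -1.50982210e+01  1.02464547e+02 -2.54444375e-14
  9.26336744e+01 -1.04704686e+02]
180 (0.4, 0.2, 0.45) [ 2.09831248e+01 -9.82592143e+00  9.82310704e+01 -2.54444375e-14
  9.15948510e+01 -6.90168752e+01]
180 (0.42, -0.2, 0.4) [-3.08289443e+01 -7.05966594e+00  1.01291003e+02 -2.54444375e-14
  8.57686630e+01 -1.20828944e+02]
```

Run:
```python
from h import *
t=bot.current_time()
bot.reach([.4,.19,.36],down(180)); print(snap("wrist","wB")["K"])
bot.reach([.4,-.16,.36],down(180)); snap("wrist","wS")
print(bot.current_time()-t,bot.current_time())
```

```text
[306.20792838661896, 306.20792838661896, 254.5769400933764, 195.62434795461206]
3.0667 3.2667
```

View pics/wB.png

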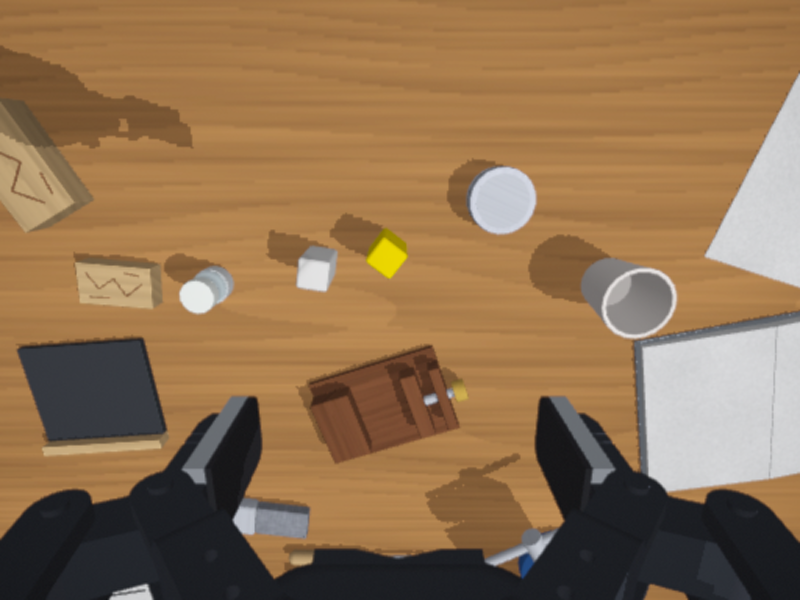

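View pics/wS.png

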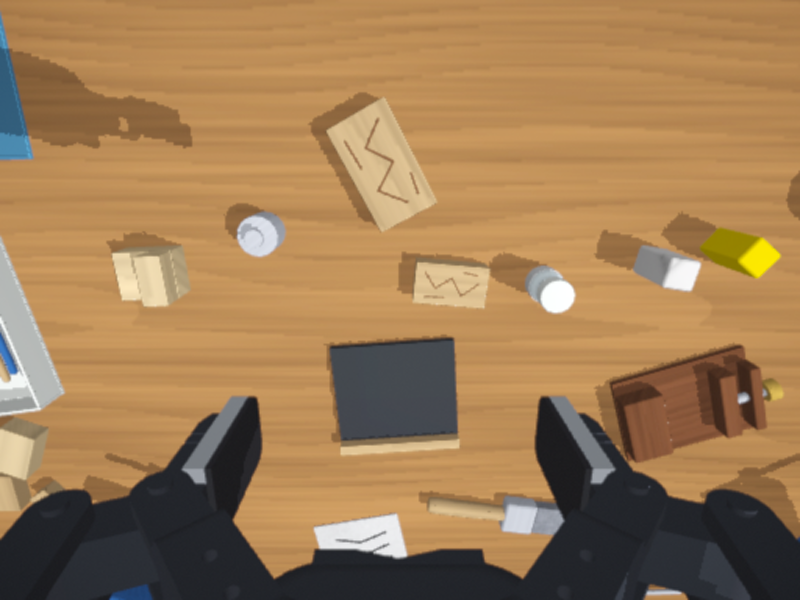

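wB shows the bed around (385,400), the stone's top at (316,275), the tin's top at (503,200) and the cup's rim at (637,302). wS shows the slate at (395,388) with its strip at row 445, the block at (450,283), the weight's knob at (252,238), the jar's lid at (555,294) and the big decoy block at (380,165). I'll enlarge both for exact corners.

Run:
```python
import cv2
# raw crops, exact 4x
a=cv2.imread("pics/wS_raw.png")[150:296,140:330]; cv2.imwrite("pics/cS.png",cv2.resize(a,None,fx=4,fy=4,interpolation=cv2.INTER_CUBIC))
b=cv2.imread("pics/wB_raw.png")[100:246+4,170:350]; cv2.imwrite("pics/cB.png",cv2.resize(b,None,fx=4,fy=4,interpolation=cv2.INTER_CUBIC))
```

```text
(no output)
```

View pics/cS.png

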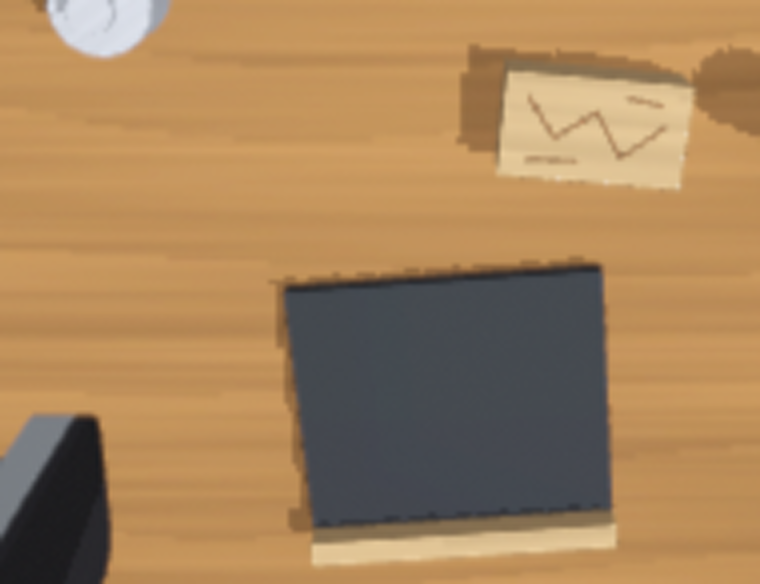

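View pics/cB.png

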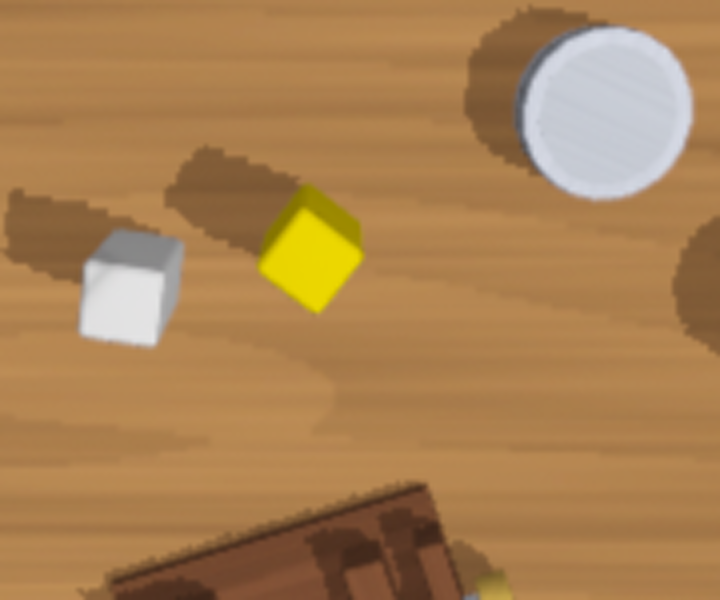

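cS gives the slate's top corners as (286,288), (600,268), (610,511), (315,525) and the block's as (508,70), (694,87), (680,189), (498,175). cB gives the stone's top as (84,263), (163,273), (155,346), (80,334) and the tin's rim centre as (607,114). I need one more crop for the bed.

Run:
```python
import cv2
b=cv2.imread("pics/wB_raw.png")[215:300,188:303]; cv2.imwrite("pics/cBed.png",cv2.resize(b,None,fx=6,fy=6,interpolation=cv2.INTER_CUBIC))
b=cv2.imread("pics/wS_raw.png")[125:170,140:200]; cv2.imwrite("pics/cW.png",cv2.resize(b,None,fx=8,fy=8,interpolation=cv2.INTER_CUBIC))
```

```text
(no output)
```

View pics/cBed.png

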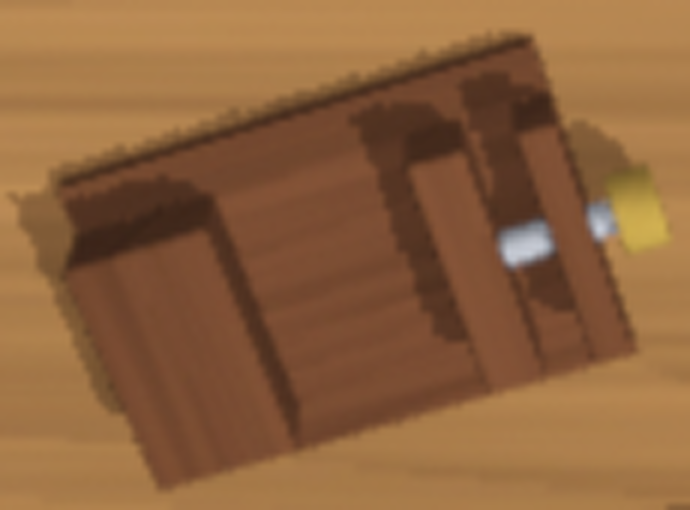

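View pics/cW.png

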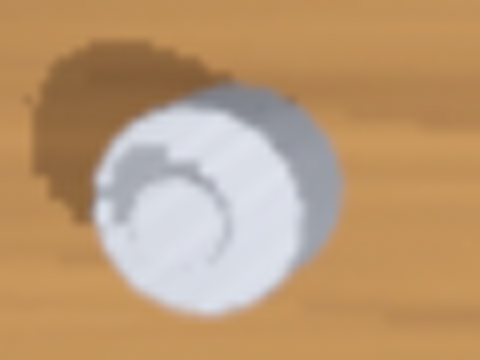

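cBed shows base corners at (63,183) and (530,38). The left jaw's inner edge runs from (210,230) to (298,442) and the right jaw's from (412,168) to (492,390). cW gives the weight's shoulder disc centre at (198,211) and its knob at (178,223).

```bash
cat > meas.py <<'E'
from h import *
from scipy.optimize import least_squares
S_,B_=load("wS"),load("wB")
cS=lambda p:np.array(p)/4+[140,150]-.375; cB=lambda p:np.array(p)/4+[170,100]-.375
cBed=lambda p:np.array(p)/6+[188,215]-.42; cW=lambda p:np.array(p)/8+[140,125]-.44
def fit(cam,pts,mod,g):
    r=lambda v:np.ravel([np.array(proj(cam,[v[0]+m[0]*np.cos(v[2])-m[1]*np.sin(v[2]),v[1]+m[0]*np.sin(v[2])+m[1]*np.cos(v[2]),m[2]]))-p for p,m in zip(pts,mod)])
    s=least_squares(r,g,loss="soft_l1",f_scale=1);return s.x,np.abs(r(s.x)).max()
def rect(a,b,z):return [(-a,-b,z),(-a,b,z),(a,b,z),(a,-b,z)]
M=.001
M_={}
M_["slab"]=fit(S_,[cS(p) for p in[(286,288),(600,268),(610,511),(315,525)]],rect(.06,.07,.01),[.59,-.163,0])
M_["block"]=fit(S_,[cS(p) for p in[(508,70),(694,87),(680,189),(498,175)]],rect(.022,.038,.024),[.455,-.108,0])
M_["stone"]=fit(B_,[cB(p) for p in[(84,263),(163,273),(155,346),(80,334)]],rect(.015,.015,.064),[.432,.107,0])
M_["bed"]=fit(B_,[cBed(p) for p in[(63,183),(530,38),(210,230),(298,442),(412,168),(492,390)]],[(-.055,-.075,.008),(-.055,.075,.008),(-.04,-.03,.032),(.04,-.03,.032),(-.04,.03,.032),(.04,.03,.032)],[.6,.17,.3])
if __name__=="__main__":
    for k,v in M_.items():print(k,v[0][:2].round(4),np.degrees(v[0][2]).round(1),round(v[1],2))
    print("tin",ray(B_,cB((607,114)),.03),"w36",ray(S_,cW((198,211)),.036),"w50",ray(S_,cW((178,223)),.05))
    print("jar",ray(S_,np.array((557,294))/S,.06),"cup",ray(B_,np.array((637,302))/S,.075),"yellow",ray(B_,cB((311,262)),.064))
E
python3 meas.py
```

```text
slab [ 0.5847 -0.1617] 3.8 1.17
block [ 0.4542 -0.1038] -4.8 0.46
stone [0.4324 0.1099] -8.2 0.93
bed [0.6038 0.1767] 18.5 1.29
tin [0.36663895 0.29195812 0.03      ] w36 [ 0.40112058 -0.29690863  0.036     ] w50 [ 0.40092164 -0.29669118  0.05      ]
jar [ 0.453046   -0.00485766  0.06      ] cup [0.45574524 0.4152727  0.075     ] yellow [0.41632944 0.18032085 0.064     ]
```

```bash
cat > pp.py <<'E'
from meas import *
HI=.22
def pick(xy,a,tcp_z,op,force):
    bot.command_gripper(op)
    bot.reach([*xy,HI],down(a))
    bot.line_to([*xy,tcp_z+.05],vel=.25)
    if bot.line_to([*xy,tcp_z],vel=.1,until_force=10): print("! touched at",bot.current_tcp_pos())
    bot.command_gripper(0,force); print("grip",bot.current_gripper_width()*85,bot.current_gripper_force())
    bot.line_to([*xy,HI],vel=.2); print("held",bot.current_gripper_width()*85,bot.current_ft_force())
def place(xy,a,tcp_z,op):
    bot.reach([*xy,HI],down(a))
    bot.line_to([*xy,tcp_z+.05],vel=.25); bot.line_to([*xy,tcp_z+.004],vel=.06)
    print("contact",bot.line_to([*xy,tcp_z-.004],vel=.02,until_force=4),np.round(bot.current_tcp_pos(),4),"want",tcp_z)
    bot.command_gripper(op); bot.pause(.2)
    bot.line_to([*xy,HI],vel=.2); print("t",bot.current_time())
V={k:v[0] for k,v in M_.items()}; deg=np.degrees
def at(k,x,y): 
    v=V[k];c,s=np.cos(v[2]),np.sin(v[2]);return np.array([v[0]+c*x-s*y,v[1]+s*x+c*y])
E
python3 - <<'E'
from pp import *
z=.028
pick(V["stone"][:2],90+deg(V["stone"][2]),z,.68,40)
snap("wrist","held")
place(V["bed"][:2],90+deg(V["bed"][2]),z+.008,.58)
bot.reach([.45,.12,.3],down(180)); snap("wrist","s1")
E
```

```text
grip 29.855057652488117 40.25170862674713
held 29.352204339074877 [-1.19277218 -0.21599814 -2.06421266]
contact True [0.605  0.1769 0.037 ] want 0.036000000000000004
t 12.8417
```

View pics/s1.png

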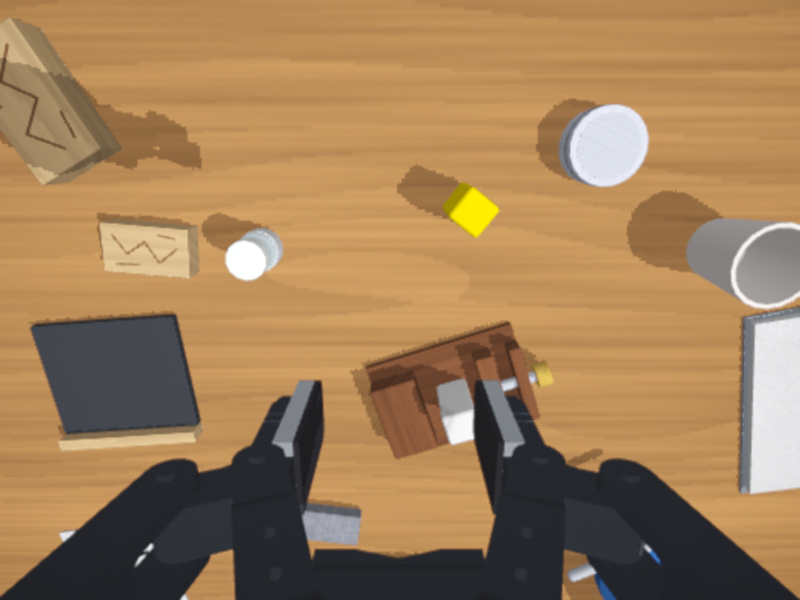

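The stone stands upright between the jaws, top near (458,425), and the other things look undisturbed. Next come the tin, block and weight.

Run:
```python
from pp import *
a=90+deg(V["slab"][2])
pick((.3666,.292),90,.004,1.0,40)
place(at("slab",0,.122),a,.004,.93)
pick(V["block"][:2],90+deg(V["block"][2]),.004,.68,40)
place(at("slab",0,0),a,.014,.66)
pick((.401,-.2968),90,.008,.66,70)
place(at("slab",0,0),a,.042,.62)
bot.reach([.43,-.03,.33],down(180)); snap("wrist","f1"); snap("top","f1t"); snap("scene","f1s")
```

```text
grip 62.31316882751013 43.50225269794464
held 62.45308209997404 [-0.40488433  0.49544005 -1.59124583]
contact True [ 0.5776 -0.0401  0.0053] want 0.004
t 24.5167
grip 42.858468564898104 42.56320416927338
held 43.10635315590051 [-0.00186448  0.34302117 -0.18869094]
contact True [ 0.5858 -0.1621  0.0152] want 0.014
t 32.725
grip 37.65070934877752 70.34451716579497
held 37.42550398394214 [-0.08265284 -0.09953559 -3.24090132]
contact True [ 0.5857 -0.162   0.0434] want 0.042
t 41.125
```

View pics/f1.png

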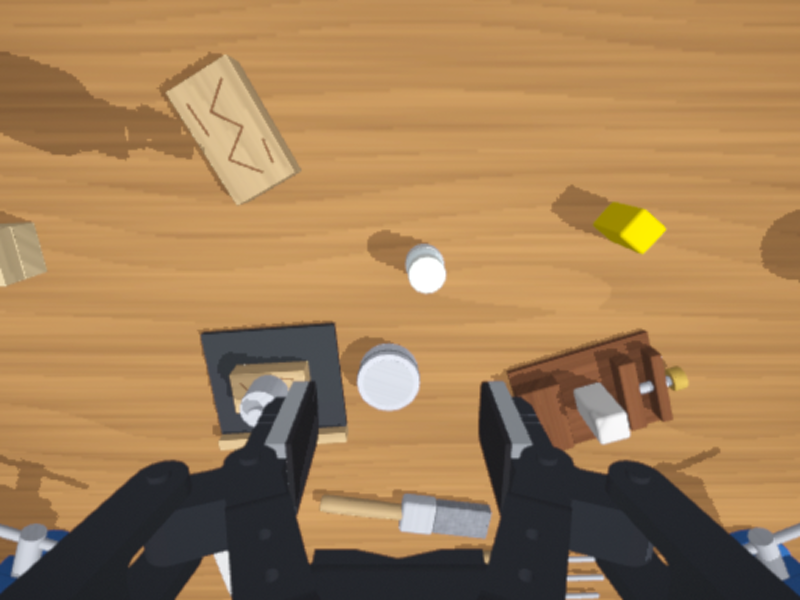

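View pics/f1s.png

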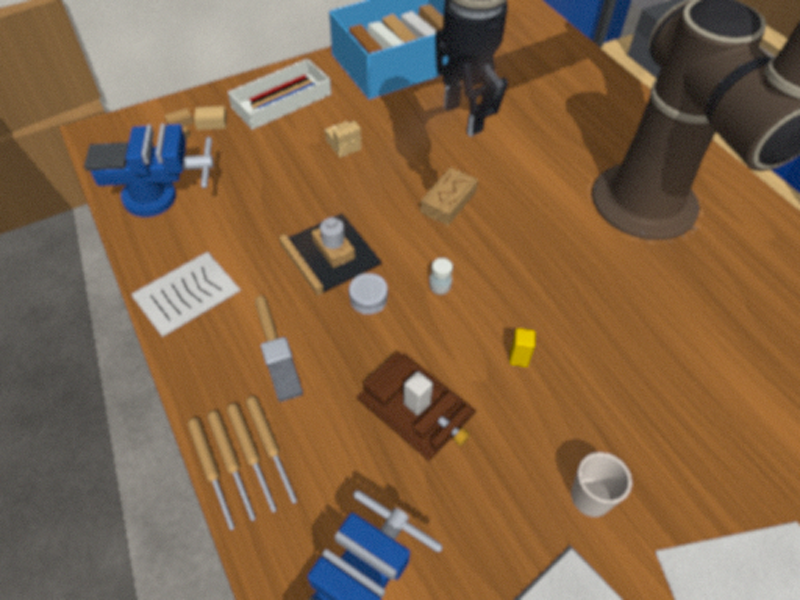

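All four parts appear to be in place. I'll check the offsets from a clear view.

Run:
```python
from h import *
bot.reach([.4,.19,.36],down(180)); snap("wrist","vB")
bot.reach([.4,-.13,.36],down(180)); snap("wrist","vS")
c=lambda t,y,x:cv2.resize(cv2.imread(f"pics/{t}_raw.png")[y:y+100,x:x+130],None,fx=6,fy=6,interpolation=cv2.INTER_CUBIC)
cv2.imwrite("pics/v1.png",c("vS",205,185)); cv2.imwrite("pics/v2.png",c("vB",205,185))
```

```text
(no output)
```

View pics/v1.png

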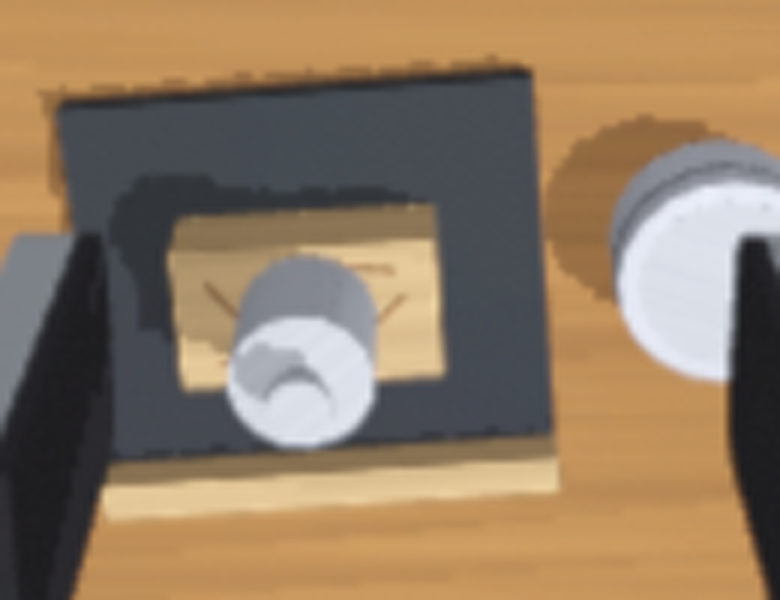

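View pics/v2.png

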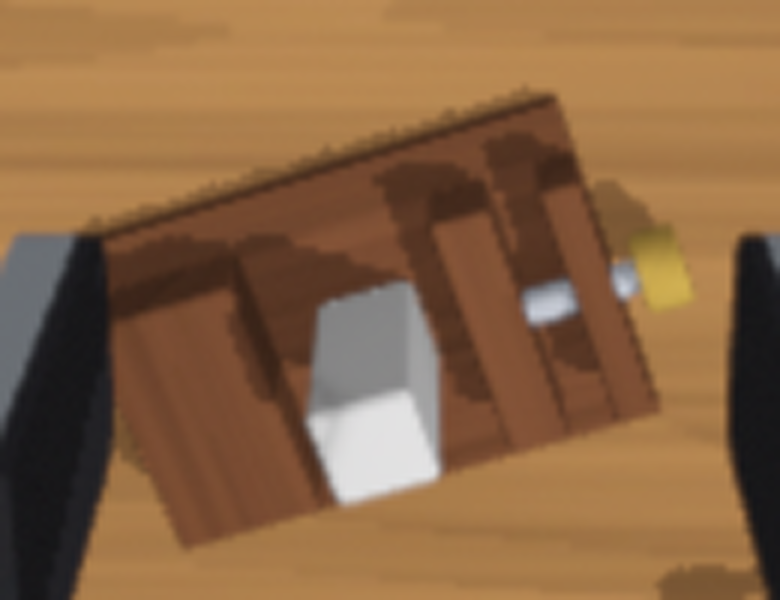

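v1 shows the slate corners at (60,104), (528,72), (553,437), (112,460) and the block's top at (165,255), (437,238), (445,375), (182,392). The weight's shoulder disc centre is (302,381) and the tin's centre is about (717,280). v2 shows the stone's top at (308,410), (410,390), (440,475), (342,505).

Run:
```python
from pp import *
cs,cb=load("vS"),load("vB")
c=lambda p:np.array(p)/6+[185,205]-.42
s,e=fit(cs,[c(p) for p in[(60,104),(528,72),(553,437),(112,460)]],rect(.06,.07,.01),V["slab"])
b,e2=fit(cs,[c(p) for p in[(165,255),(437,238),(445,375),(182,392)]],rect(.022,.038,.034),V["slab"])
st,e3=fit(cb,[c(p) for p in[(308,410),(410,390),(440,475),(342,505)]],rect(.015,.015,.072),V["bed"])
w=ray(cs,c((302,381)),.07)[:2]; t=ray(cs,c((717,280)),.03)[:2]
def rel(f,p): d=p[:2]-f[:2];k,q=np.cos(f[2]),np.sin(f[2]);return (np.array([k*d[0]+q*d[1],-q*d[0]+k*d[1]])*1000).round(1)
print("block",rel(s,b),deg(b[2]-s[2]),"weight-block",rel(s,w)-rel(s,b),"tin",rel(s,t),"err",e,e2,e3)
print("stone",rel(V["bed"],st),deg(st[2]-V["bed"][2]))
bd,e4=fit(cb,[c(p) for p in[(555,95),(432,222),(515,450),(237,290)]],[(-.055,.075,.008),(-.04,.03,.032),(.04,.03,.032),(-.04,-.03,.032)],V["bed"])
print("stone vs refit",rel(bd,st),deg(bd[2]),e4,bot.current_time())
```

```text
block [ 0.4 -0.6] -0.14590576262326588 weight-block [-0.6  0.8] tin [ -0.6 117.8] err 1.409531299364005 0.5107190008383782 0.8426596296683329
stone [-0.7  0.6] -1.7995081277077598
stone vs refit [-1.3  0.3] 19.87520173963485 0.9454064063875194 44.7
```

All offsets are well inside tolerance, so I'm handing in.

```bash
python3 -c "
from cell import bot
print(bot.hand_in())"
```

```text
the job is handed in; nothing more can be done
None
```

The job is handed in at about 45 s: camera checks put the stone, block and weight within 2 mm of their targets and the tin within about 4 mm, and the jar, cup, brush and stepped wood looked unmoved, but hand-in returned no verdict.

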